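# Lock the lens carrier with its wedge

## Task

The lens carrier still has play in its dark steel cradle. Take the tall tapered wedge out of its stand, put it thin end down into the wide gap between the carrier and the cradle's cheek, and drive it straight down until it is fully home, the carrier is hard up against the end stop and nothing can move; then let go. Leave the straight bar standing where it is.

Things in the scene. Friction and masses are not known exactly. Their poses are not given: they have to be found in the camera images.
- wedge: Tall white wedge, 0.12 kg, 105 mm high, upright, thin end down in a fixed grey holder 36 mm high; lifts straight out. 36 mm wide along x, end faces flat and parallel: grip across these. Along y symmetric: 6 mm thick at the toe, growing evenly to 31 mm at 70 mm up, then a straight 31 mm head to the flat top. Origin: middle of the toe's underside; z up. Turned half round it is the same.
- seat (a point): Point in the gap of the fixed dark cradle, 15 mm above the table, where the middle of the toe is when fully home. z up; y from the fixed cheek (-y) to the carrier (+y); x along the wedge's width. Cheek and carrier rise 52 mm above it, sloped like the wedge. Mouth 25 mm wide, middle at y = 0; with the carrier d off its stop, d narrower and d/2 to -y. Lens ring at y 57 mm, top 112 mm above.
- carrier (a joint): Gap in m between the bright metal lens carrier (70 mm long, sliding along the cradle) and the end stop at the cradle's +y end: 0 is hard against the stop. It starts 5 to 8 mm off and stays where left (about 6 N slides it). The wedge's own weight does not move it; some 8 to 15 N straight down on the wedge does. This small gap is not the one to fill.
- bar: Straight white bar, not tapered, 36 x 20 mm and 99 mm high, standing in a like grey holder: not the one to use. Origin: middle of its underside; z up. The two holders may stand in either place.
Things that resemble listed ones, but are neither listed nor needed, are in the scene too. Leave any orange look-alike of the wedge alone.

How it is judged:
At the end, for the whole second after the job is handed in: The wedge stands in the gap, its toe no more than 5 mm above the fully home point, within 15 mm of it along x and 6 mm along y, upright and square to the gap within 10 degrees, at rest and let go; the carrier is within 2 mm of the end stop (z of wedge in the frame of seat below 0.005 m and x of wedge in the frame of seat between -0.015 and 0.015 m and y of wedge in the frame of seat between -0.006 and 0.006 m and angle between the z axis of wedge and the z axis of seat, either way round below 0.175 rad and angle between the x axis of wedge and the x axis of seat, either way round below 0.175 rad and value of joint carrier below 0.002 m and linear speed of wedge below 0.01 m/s); the robot touches nothing.
It fails at once if the straight bar is moved more than 30 mm from where it stands (distance of bar from where it was at the start of the episode above 0.03 m).
It also fails if it takes over 38 s, if anything falls off the work surface, if the arm or the gripper's body presses on something with over 40 N, if the wrist force passes 120 N, or if a joint passes its speed limit or range.

## Robot

A 7-joint arm with a two-finger parallel gripper is mounted at the origin on the work surface. World frame = base frame: x ahead of the robot, y to its left, z up, the work surface at z = 0. Lengths are in m, angles in rad, forces in N, time in s.
With the tool pointing down it reaches from about 0.4 to 0.875 m from the base axis. Payload 19.3 kg.
Tool frame: the origin (TCP) lies on the centre line of the jaws, within the pads' length; the fingertips stand 11 mm ahead of it and the grasp point (between the pads) lies 8 mm behind it; y points along the fingers, x is the direction in which the jaws open and shut, and the axes are right-handed (so a half turn about y gives the same grasp; the last joint's range is limited). The gripper opens to 85 mm and grips with 20 to 120 N. Pads are 22 mm wide; open, the fingers measure 114 mm over their backs; the gripper's body (76 mm by 85 mm) begins 54 mm behind the grasp point. The pads swing forward as they close: fully open they stand 13 mm farther back than shut.
Start: joints at [1.059, 0.521, -0.036, 1.599, 0.021, 1.021, -0.113], TCP at [0.267, -0.565, 0.242] pointing down, gripper open.
Joint ranges: [-2.91, 2.91], [-0.3, 2.13], [-1.5, 1.42], [0.17, 2.43], [-1.26, 4.41], [0.16, 1.93], [-2.52, 2.52]. Speed limits (rad/s): [1.89, 1.89, 2.39, 2.39, 3.01, 3.01, 3.01].

## Interface

Orientations are given as [roll, pitch, yaw] about the fixed x, y, z axes, in that order (R = Rz(yaw) Ry(pitch) Rx(roll)).
In Python, from workcell import monitor, cams, bot gives the robot as it stands.
- The arm moves only by the tool send_rows, never from a script. Its argument "series" is text: rows parted by semicolons, each of 7 numbers parted by spaces: the turn, a rotation vector about the tool's x, y, z in rad, then the shift along the tool's x, y, z in mm, then the opening, from 0 (shut) to 1 (fully open). In form: ax ay az tx ty tz claw; .... A call has 1 to 20 rows; each row is the pose to reach, as a shift and turn from the pose commanded when the call began, along the tool's axes at that moment; what a row does not reach only later rows make up. A row lasts 1/12 s, in which the tool goes at most 41.7 mm and 7.16 degrees, less where a joint would pass 70% of its speed; a pose out of reach is approached as far as the arm can. A call with a gripper value outside its range is refused whole. The fingers move at their own pace and stop on an object; "force" is the grip in N (left out, the last holds). Time passes only in rows, so rows that repeat a pose let the fingers close. It gives the time, the measured TCP pose, the force and the opening at its end, in the units of the state.
- monitor.observe(): the state, without advancing time (a new reading comes with each control period).
- cams.grab_frame(name): name is "scene" or "top"; returns the picture (420x560x3 uint8, red, green, blue); there is no depth.
- cams.get_calibration(name): a dict with "mtx" (3x3 intrinsics, pixels), "origin" and "attitude" of the camera in the world. Camera axes: x right, y down, z forward; pixel columns grow to the right and rows downward; lengths in m; the calibration is good to about 2 mm. A picture is of the moment at which its call begins. get_calibration takes no time and is no camera call.
- bot.job_done(): hands the job in, once; it reports no verdict.
The state is a dict: "clock": time; "qpos": joint angles; "qd": joint speeds; "joint_efforts": joint torques, N m; "position": TCP position; "tool_rot": TCP orientation; "force": force on the tool from outside, world axes, zero at the start; "moment": the same for the moment, N m; "grip_width": finger opening in m.
Only numpy, scipy, OpenCV 4.12 (cv2) and the standard library are available. Lean on these libraries where they do the work, as an engineer would, in place of code of your own. Each camera call takes 0.05 s, during which the arm holds its last target.

## Working session

There is one attempt and no reset: what is moved stays moved. The work goes in short steps, Python scripts to look and compute and a tool call to move; the robot and the scene stay as the last step left them, time stands still between calls to the robot, and variables do not carry over. Pictures are saved under pics/ and viewed, and the job is handed in when it is done.

Besides the shell and the picture viewer there is one more tool, called after "Emit:" as name(argument=value, ...), one argument or row to a line, values as JSON. send_rows: Moves the arm, as the interface text tells. Its arguments: {"type":"object","properties":{"series":{"type":"string"},"force":{"type":"number"}},"required":["series"]}

```bash
mkdir -p pics; python3 - <<'E'
from workcell import monitor,cams,bot
import cv2
s=monitor.observe()
for k,v in s.items(): print(k,v)
for n in("scene","top"):
    f=cams.grab_frame(n); cv2.imwrite(f"pics/{n}0.png",f[:,:,::-1]); c=cams.get_calibration(n); print(n,c)
E
```

```text
clock 0.0
qpos [ 1.05878233  0.52199499 -0.03633044  1.59998955  0.02118013  1.02111745
 -0.11280303]
qd [-1.66370643e-03  1.92053900e-03 -1.95636726e-03 -7.84226280e-04
 -9.60965177e-04  6.81446405e-05  5.09189182e-04]
joint_efforts [ 1.07505534e-04 -9.27126861e+01  1.97986096e+00 -3.69940174e+01
  1.77445990e-02  8.09024263e-03 -7.95985511e-05]
position [ 0.26707315 -0.56470635  0.24174416]
tool_rot [-1.57085876e+00  1.12343223e-03 -1.12900346e+00]
force [ 0.60610737  0.42252151 -0.03459408]
moment [-0.04274968 -0.00644447 -0.00262046]
grip_width 0.08555665303690459
scene {'mtx': array([[499.5568507 ,   0.        , 287.16748475],
       [  0.        , 499.5568507 , 213.74963843],
       [  0.        ,   0.        ,   1.        ]]), 'origin': array([ 1.34980428, -0.12499955,  0.66104522]), 'attitude': array([-2.25533189,  0.01803435,  1.44338131])}
top {'mtx': array([[525.2226213 ,   0.        , 274.35560246],
       [  0.        , 525.2226213 , 209.15447636],
       [  0.        ,   0.        ,   1.        ]]), 'origin': array([ 0.50115423, -0.01323958,  1.06802841]), 'attitude': array([-3.07216058, -0.00796088, -1.57695895])}
```

View pics/scene0.png

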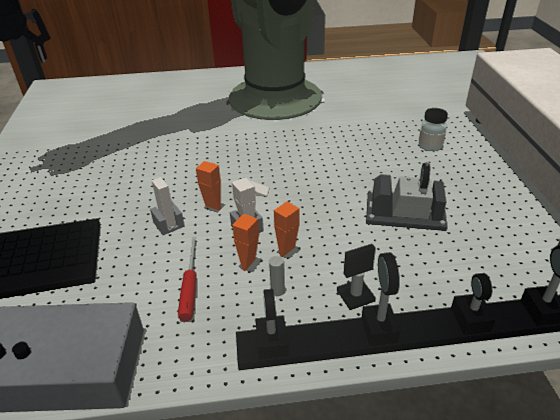

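View pics/top0.png

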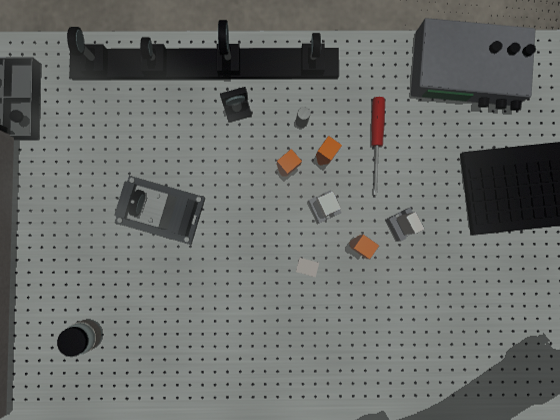

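```bash
python3 - <<'E'
import cv2,numpy as np
t=cv2.imread("pics/top0.png");s=cv2.imread("pics/scene0.png")
r=lambda im,x0,y0,x1,y1,k:cv2.resize(im[y0:y1,x0:x1],None,fx=k,fy=k,interpolation=cv2.INTER_CUBIC)
cv2.imwrite("pics/c1.png",r(t,260,120,440,290,4.4)[:600,:800])
cv2.imwrite("pics/c2.png",r(t,105,165,215,250,7)[:600,:800])
cv2.imwrite("pics/c3.png",r(s,140,150,310,280,4.6)[:600,:800])
cv2.imwrite("pics/c4.png",r(s,350,150,460,235,7)[:600,:800])
E
```

```text
(no output)
```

View pics/c1.png

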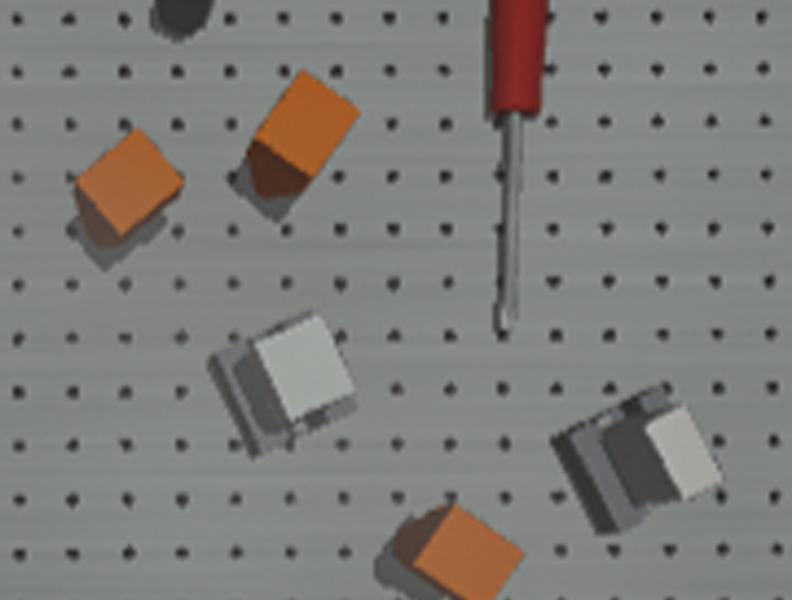

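View pics/c2.png

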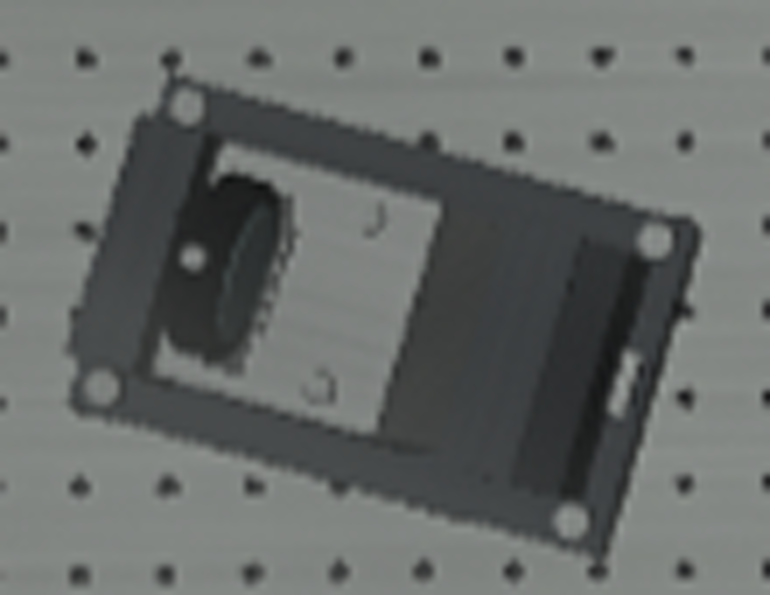

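View pics/c3.png

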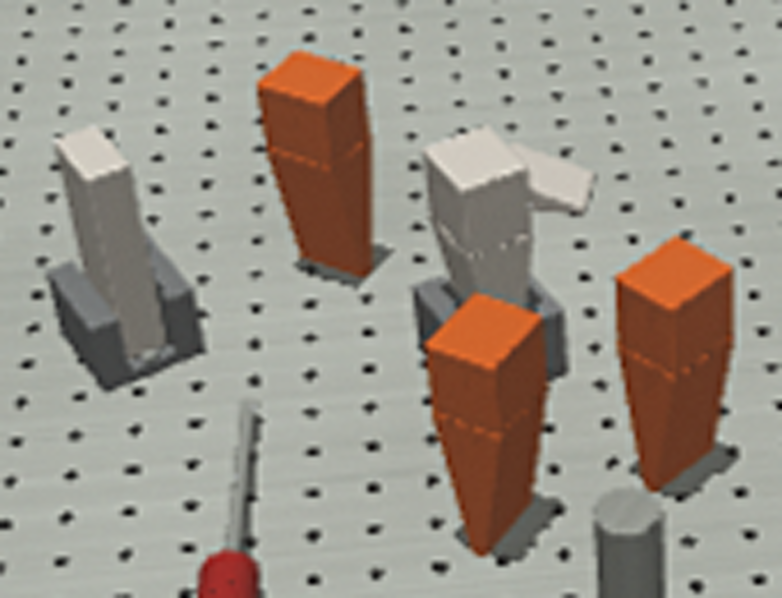

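View pics/c4.png

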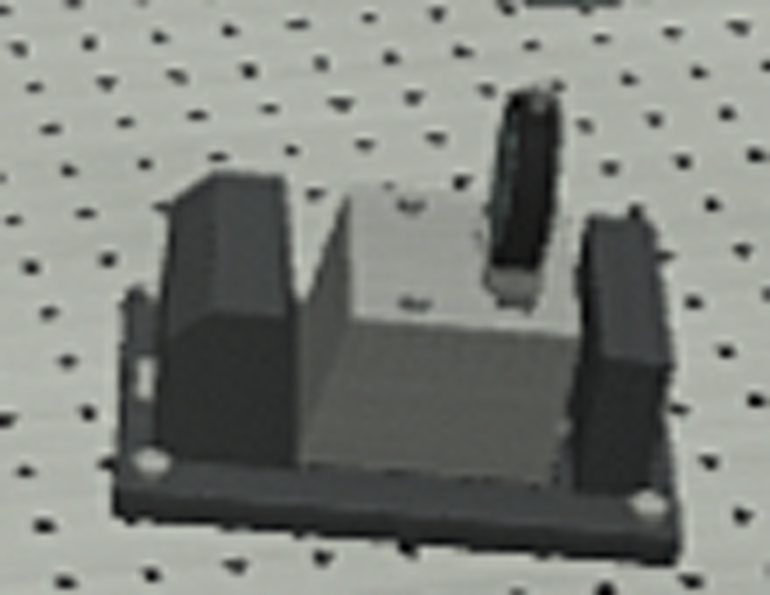

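The wedge is the white tapered body with a near-square top at top-view px (326,205), scene (244,185). The bar is the white one with the narrow top at top-view (412,225), scene (162,195). The other look-alikes are three orange ones and a white scrap lying flat at top-view (307,267). I'll contrast-stretch the cradle and measure the tops.

```bash
cat > h.py <<'E'
import numpy as np,cv2
from scipy.spatial.transform import Rotation as R
from workcell import cams
def cal(n):
    c=cams.get_calibration(n); return c['mtx'],R.from_euler('xyz',c['attitude']).as_matrix(),np.array(c['origin'])
def ray(n,p):
    K,A,o=cal(n); d=A@np.linalg.solve(K,[p[0],p[1],1.]); return o,d/np.linalg.norm(d)
def onz(n,p,z):
    o,d=ray(n,p); return o+d*(z-o[2])/d[2]
def tri(pt,ps):
    o1,d1=ray('top',pt);o2,d2=ray('scene',ps)
    s=np.linalg.lstsq(np.c_[d1,-d2],o2-o1,rcond=None)[0]
    a=o1+d1*s[0];b=o2+d2*s[1]; return (a+b)/2,np.linalg.norm(a-b)
E
python3 - <<'E'
from h import *
t=cv2.imread("pics/top0.png");s=cv2.imread("pics/scene0.png")
def tops(im,box,th,n):
    x0,y0,x1,y1=box; g=im[y0:y1,x0:x1].min(2)
    g=cv2.resize(g,None,fx=4,fy=4,interpolation=cv2.INTER_CUBIC)
    m=(g>th).astype(np.uint8); c=max(cv2.findContours(m,0,2)[0],key=cv2.contourArea)
    q=cv2.approxPolyDP(c,0.06*cv2.arcLength(c,True),True)[:,0]/4.+[x0,y0]-0.375
    print(n,cv2.contourArea(c)/16,q.round(1).tolist())
for th in (165,180): 
    tops(t,(308,185,345,225),th,"Wtop");tops(t,(400,205,428,238),th,"Btop")
print(t[205,326],t[225,415],s[183,245],s[195,242], s[182,160],s[200,160],t[230,300])
r=cv2.resize(t[165:250,105:215],None,fx=7,fy=7,interpolation=cv2.INTER_CUBIC).astype(float)
cv2.imwrite("pics/c5.png",np.clip((r-25)*3.2,0,255))
r=cv2.resize(s[150:235,350:460],None,fx=7,fy=7,interpolation=cv2.INTER_CUBIC).astype(float)
cv2.imwrite("pics/c6.png",np.clip((r-25)*2.2,0,255))
E
```

```text
Wtop 0.5625 [[318.4, 197.9], [319.1, 198.6], [319.4, 200.1], [319.4, 198.6]]
Btop 4.1875 [[408.1, 215.9], [406.9, 217.4], [409.6, 221.1]]Traceback (most recent call last):
  File "<stdin>", line 10, in <module>
  File "<stdin>", line 6, in tops
ValueError: max() iterable argument is empty
```

```bash
python3 - <<'E'
from h import *
t=cv2.imread("pics/top0.png");s=cv2.imread("pics/scene0.png")
def tops(im,box,th,n):
    x0,y0,x1,y1=box; g=im[y0:y1,x0:x1].min(2)
    g=cv2.resize(g,None,fx=4,fy=4,interpolation=cv2.INTER_CUBIC)
    m=(g>th).astype(np.uint8); c=max(cv2.findContours(m,0,2)[0],key=cv2.contourArea)
    q=cv2.approxPolyDP(c,0.06*cv2.arcLength(c,True),True)[:,0]/4.+[x0,y0]-0.375
    r=cv2.minAreaRect(c); print(n,th,cv2.contourArea(c)/16,q.round(1).tolist(),(cv2.boxPoints(r)/4+[x0,y0]-.375).round(1).tolist())
print(t[205,326],t[225,415],t[230,345],s[183,245],s[205,240], s[182,160],s[200,160],s[170,200])
for th in (138,145,150): 
    tops(t,(308,185,345,225),th,"Wtop");tops(t,(400,205,428,238),th,"Btop")
for th in (175,190,200): 
    tops(s,(228,172,258,196),th,"Wsc");
    tops(s,(148,172,175,192),th,"Bsc");
r=cv2.resize(t[165:250,105:215],None,fx=7,fy=7,interpolation=cv2.INTER_CUBIC).astype(float)
cv2.imwrite("pics/c5.png",np.clip((r-35)*4,0,255))
r=cv2.resize(s[150:235,350:460],None,fx=7,fy=7,interpolation=cv2.INTER_CUBIC).astype(float)
cv2.imwrite("pics/c6.png",np.clip((r-25)*2.2,0,255))
E
```

```text
[159 165 159] [159 164 164] [131 135 132] [193 202 208] [ 92  99 103] [192 203 208] [103 109 112] [ 39  69 134]
Wtop 138 297.90625 [[331.6, 191.1], [317.9, 197.6], [325.9, 214.9], [340.4, 207.9]] [[317.4, 197.3], [332.5, 190.5], [340.6, 208.4], [325.4, 215.2]]
Btop 138 182.71875 [[414.9, 211.4], [406.6, 217.6], [415.4, 233.1], [423.4, 227.1]] [[405.9, 216.2], [415.2, 211.2], [424.5, 228.4], [415.2, 233.5]]
Wtop 145 288.40625 [[331.6, 191.4], [317.9, 197.6], [325.9, 214.6], [339.9, 208.1]] [[317.5, 197.4], [332.4, 190.8], [340.3, 208.4], [325.3, 215.0]]
Btop 145 174.0 [[414.9, 211.9], [406.6, 217.4], [415.4, 232.9], [423.4, 227.4]] [[406.1, 216.4], [415.2, 211.7], [423.9, 228.5], [414.8, 233.2]]
Wtop 150 279.59375 [[331.9, 191.6], [317.9, 197.9], [325.9, 214.6], [339.9, 207.9]] [[317.6, 197.7], [332.3, 191.0], [340.2, 208.1], [325.5, 214.9]]
Btop 150 166.8125 [[414.9, 212.1], [406.6, 217.1], [415.4, 232.6], [423.1, 227.1]] [[406.2, 216.5], [415.1, 211.8], [423.8, 228.4], [414.9, 233.1]]
Wsc 175 202.40625 [[231.6, 181.4], [239.9, 190.6], [254.1, 185.4], [257.4, 191.1], [257.4, 182.6], 
[... 197 characters left out ...]
150.2, 179.5], [164.6, 174.3], [168.5, 185.1], [154.1, 190.3]]
Wsc 190 143.3125 [[253.1, 185.6], [245.4, 177.9], [232.6, 181.6], [240.1, 190.4]] [[232.2, 181.2], [249.5, 175.2], [253.3, 186.0], [236.0, 192.0]]
Bsc 190 83.8125 [[160.1, 176.9], [151.4, 179.9], [158.4, 188.1], [166.9, 184.9]] [[151.1, 180.1], [158.0, 174.3], [166.9, 184.8], [160.1, 190.6]]
Wsc 200 5.4375 [[233.1, 182.4], [241.6, 189.6]] [[232.3, 183.3], [233.4, 182.1], [241.6, 189.6], [240.6, 190.8]]
Bsc 200 3.15625 [[154.9, 183.1], [159.4, 187.9]] [[154.3, 183.8], [155.1, 182.9], [159.8, 187.5], [158.9, 188.4]][ WARN:0@0.857] global loadsave.cpp:1063 imwrite_ Unsupported depth image for selected encoder is fallbacked to CV_8U.
```

View pics/c5.png

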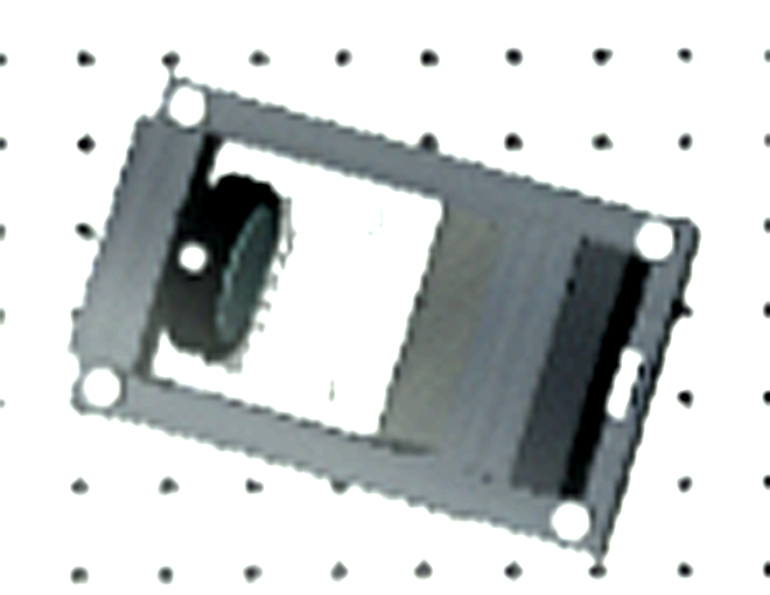

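View pics/c6.png

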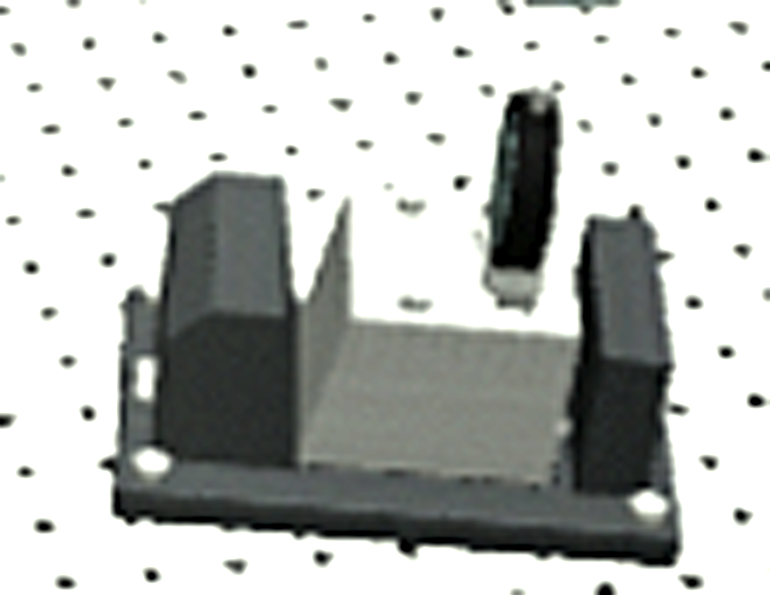

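```bash
cat >> h.py <<'E'
c2=lambda x,y:((x+.5)/7-.5+105,(y+.5)/7-.5+165)
c6=lambda x,y:((x+.5)/7-.5+350,(y+.5)/7-.5+150)
E
python3 - <<'E'
from h import *
np.set_printoptions(precision=4,suppress=True)
# wedge top
T=[(331.7,191.1),(317.7,197.5),(325.7,215.0),(340.3,208.1)]
S=[(245.4,177.3),(232.2,181.5),(240.1,190.9),(253.8,185.7)] # unsorted: match by geometry
for pt in [T[0],T[1],T[2],T[3]]: print('T z.115',onz('top',pt,.115))
for ps in S: print('S z.115',onz('scene',ps,.115))
ct=np.mean(T,0);cs=np.mean(S,0);print('wedge centre',tri(ct,cs))
BT=[(414.9,211.6),(406.6,217.4),(415.4,233),(423.4,227.2)];BS=[(160.1,176.6),(151.2,179.9),(158.4,188.3),(167.1,184.9)]
print('bar centre',tri(np.mean(BT,0),np.mean(BS,0)))
for z in (.105,.115,.12):
    P=np.array([onz('top',p,z) for p in T]); print(z,P.mean(0), [np.linalg.norm(P[i]-P[i-1]) for i in range(4)])
    for i in range(4):
        v=P[i]-P[i-1]; print(np.degrees(np.arctan2(v[1],v[0])),end=' ')
    print()
print('screws',tri(c2(188,105),c6(648,503)),tri(c2(655,242),c6(152,460)))
P=[onz('top',c2(*p),.015) for p in [(188,105),(655,242),(100,387),(571,521)]]
P=np.array(P);print(P,P.mean(0))
for a,b in((1,0),(3,2),(2,0),(3,1)):
    v=P[a]-P[b];print(np.degrees(np.arctan2(v[1],v[0])),np.linalg.norm(v))
# scene key pts
for n,p in dict(cheek_far=(285,178),cheek_near=(297,320),car_far=(350,193),car_near=(348,320),car_stop_near=(583,340)).items(): print(n,onz('scene',c6(*p),.067))
for n,p in dict(car_up=(441,208),car_dn=(378,435),carstop_up=(222,143),carstop_dn=(153,375),ch_up=(497,220),ch_dn=(462,440)).items(): print(n,onz('top',c2(*p),.067))
E
```

```text
T z.115 [ 0.5998 -0.1261  0.115 ]
T z.115 [ 0.5882 -0.1004  0.115 ]
T z.115 [ 0.5562 -0.1146  0.115 ]
T z.115 [ 0.5686 -0.1413  0.115 ]
S z.115 [ 0.5642 -0.1145  0.115 ]
S z.115 [ 0.5741 -0.14    0.115 ]
S z.115 [ 0.6061 -0.1268  0.115 ]
S z.115 [ 0.5937 -0.1007  0.115 ]
wedge centre (array([ 0.5786, -0.1208,  0.1106]), np.float64(0.0006474031470966198))
bar centre (array([ 0.5424, -0.2796,  0.1056]), np.float64(0.0003000364804873727))
0.105 [ 0.579  -0.1217  0.105 ] [np.float64(0.03508043204197455), np.float64(0.028491933000474486), np.float64(0.035401967783339205), np.float64(0.029827451157443403)]
26.052961802977396 114.26261347309743 -156.12194262204804 -65.08836843244306 
0.115 [ 0.5782 -0.1206  0.115 ] [np.float64(0.03471616000378659), np.float64(0.028196075341321968), np.float64(0.03503435694705096), np.float64(0.029517725598360387)]
26.05296180297737 114.26261347309753 -156.12194262204804 -65.08836843244308 
0.12 [ 0.5778 -0.12    0.12  ] [np.float64(0.034534023984692505), np.float64(0.028048146511745677), np.float64(0.03485055152890694), np.float64(0.02936286281881892)]
26.05296180297742 114.26261347309735 -156.12194262204807 -65.08836843244288 
screws (array([0.6354, 0.2648, 0.0171]), np.float64(7.164913143984645e-05)) (array([0.5953, 0.1311, 0.0166]), np.float64(0.0007480904858317652))
[[0.6357 0.2653 0.015 ]
 [0.5954 0.131  0.015 ]
 [0.5546 0.2894 0.015 ]
 [0.5155 0.1547 0.015 ]] [0.5753 0.2101 0.015 ]
-106.69503570999133 0.14023019096958386
-106.17564415575019 0.14030944596149292
163.44847920067286 0.0845555807366642
163.50122878125944 0.08328390338241769
cheek_far [0.5326 0.1836 0.067 ]
cheek_near [0.6003 0.1672 0.067 ]
car_far [0.5429 0.2001 0.067 ]
car_near [0.6024 0.1812 0.067 ]
car_stop_near [0.621  0.2424 0.067 ]
car_up [0.6004 0.1823 0.067 ]
car_dn [0.5385 0.1989 0.067 ]
carstop_up [0.6185 0.2422 0.067 ]
carstop_dn [0.5551 0.2601 0.067 ]
ch_up [0.597 0.167 0.067]
ch_dn [0.537  0.1761 0.067 ]
```

```bash
python3 - <<'E'
from h import *
from scipy.ndimage import map_coordinates
K,A,o=cal('top')
def proj(n,P):
    K,A,o=cal(n); q=(P-o)@A; q=q@K.T; return q[:,:2]/q[:,2:]
a=np.radians(-16.45); ex=np.array([np.cos(a),np.sin(a),0]); ey=np.array([-np.sin(a),np.cos(a),0])
for n,xs,im in (('top',np.linspace(.468,.512,45),cv2.imread("pics/top0.png")),('scene',np.linspace(.475,.518,45),cv2.imread("pics/scene0.png"))):
    im=im.astype(float); out=[]
    ys=np.arange(.28,.44,.001)
    for xc in (xs[:22],xs[23:]):
        X,Y=np.meshgrid(xc,ys)
        P=X.reshape(-1,1)*ex+Y.reshape(-1,1)*ey+[0,0,.067]
        q=proj(n,P); v=map_coordinates(im.mean(2),[q[:,1],q[:,0]],order=1).reshape(X.shape).mean(1); out.append(v)
    print(n);print(' '.join(f"{int(round(y*1000))}:{u:.0f}/{w:.0f}" for y,u,w in zip(ys,*out)))
E
```

```text
top
280:66/64 281:74/78 282:81/92 283:85/98 284:81/97 285:68/81 286:50/55 287:38/38 288:32/30 289:31/28 290:31/28 291:34/32 292:40/38 293:46/44 294:48/46 295:49/47 296:49/47 297:49/47 298:49/47 299:49/48 300:49/47 301:49/47 302:50/48 303:49/47 304:49/47 305:52/50 306:57/55 307:62/60 308:63/62 309:64/63 310:65/63 311:65/63 312:65/63 313:64/63 314:64/63 315:64/62 316:64/63 317:65/63 318:65/64 319:65/64 320:65/63 321:64/63 322:64/63 323:65/63 324:65/63 325:64/63 326:64/62 327:64/62 328:64/62 329:64/62 330:64/62 331:64/62 332:64/62 333:65/61 334:65/61 335:65/61 336:65/62 337:65/62 338:65/62 339:65/62 340:65/62 341:64/61 342:63/60 343:63/61 344:76/73 345:101/99 346:120/121 347:127/129 348:128/131 349:128/131 350:127/130 351:127/130 352:127/130 353:127/130 354:127/130 355:127/130 356:127/130 357:127/129 358:124/129 359:120/129 360:122/128 361:124/127 362:123/127 363:123/128 364:124/129 365:125/129 366:126/129 367:126/129 368:126/129 369:126/129 370:126/128 371:126/128 372:126/128 373:126/128 374:126/128 375:126/128 376:126/128 377:126/128 378:126/129 379:126/129 380:123/121 381:115/104 382
[... 1663 characters left out ...]
/150 376:149/151 377:149/151 378:150/152 379:147/153 380:143/150 381:136/146 382:127/133 383:120/119 384:110/113 385:76/107 386:46/97 387:38/92 388:34/94 389:31/95 390:28/96 391:29/95 392:29/94 393:29/92 394:28/89 395:27/97 396:27/107 397:27/118 398:37/134 399:51/142 400:71/149 401:104/153 402:124/152 403:142/152 404:153/154 405:151/153 406:151/148 407:152/127 408:141/92 409:127/48 410:94/24 411:48/28 412:38/36 413:45/46 414:55/56 415:65/65 416:67/68 417:66/66 418:65/65 419:65/65 420:65/64 421:65/64 422:65/65 423:66/66 424:67/66 425:67/67 426:66/66 427:66/65 428:64/63 429:62/61 430:66/65 431:79/82 432:100/112 433:124/145 434:145/171 435:155/181 436:163/175 437:169/167 438:171/153 439:172/143
```

Emit:
send_rows(
  series="0 -1.566 0 -268 72 471 0.7;0 -1.566 0 -268 72 471 0.7;0 -1.566 0 -268 72 471 0.7;0 -1.566 0 -268 72 471 0.7;0 -1.566 0 -268 72 471 0.7;0 -1.566 0 -268 72 471 0.7;0 -1.566 0 -268 72 471 0.7;0 -1.566 0 -268 72 471 0.7;0 -1.566 0 -268 72 471 0.7;0 -1.566 0 -268 72 471 0.7;0 -1.566 0 -268 72 471 0.7;0 -1.566 0 -268 72 471 0.7;0 -1.566 0 -268 72 471 0.7;0 -1.566 0 -268 72 471 0.7;0 -1.566 0 -268 72 471 0.7;0 -1.566 0 -268 72 471 0.7;0 -1.566 0 -268 72 471 0.7;0 -1.566 0 -268 72 471 0.7;0 -1.566 0 -268 72 471 0.7;0 -1.566 0 -268 72 471 0.7",
  force=30,
)

```text
clock: 1.77
position: [0.5782, -0.1221, 0.1705]
tool_rot: [-1.571, -0.0, 0.436]
force: [0.1, -1.0, -0.7]
grip_width: 0.0599
```

Emit:
send_rows(
  series="0 0 0 1 20 1 0.7;0 0 0 1 40 1 0.7;0 0 0 1 60 1 0.7;0 0 0 1 75 1 0.7;0 0 0 1 87 1 0.7;0 0 0 1 87 1 0.7;0 0 0 1 87 1 0.7",
)

```text
clock: 2.35
position: [0.5788, -0.1201, 0.0833]
tool_rot: [-1.57, 0.0, 0.437]
force: [0.6, -0.8, 0.3]
grip_width: 0.0598
```

```bash
python3 - <<'E'
from h import *
t=cams.grab_frame('top')[:,:,::-1];s=cams.grab_frame('scene')[:,:,::-1]
a=cv2.resize(t[150:270,260:380],(400,400),interpolation=2);b=cv2.resize(s[130:260,180:310],(400,400),interpolation=2)
cv2.imwrite('pics/g1.png',np.hstack([a,b]))
E
```

```text
(no output)
```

View pics/g1.png

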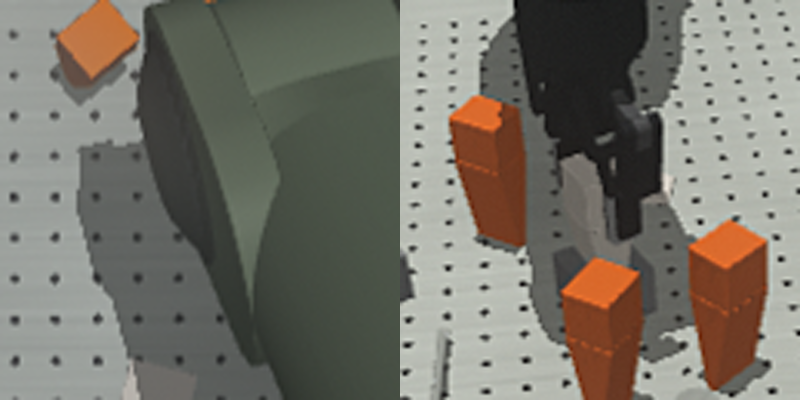

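The right crop shows the near finger in front of the wedge's end face, with the oranges clear. Top view is hidden by the arm. Next: close the gripper.

Emit:
send_rows(
  series="0 0 0 0 0 0 0;0 0 0 0 0 0 0;0 0 0 0 0 0 0;0 0 0 0 0 0 0;0 0 0 0 0 0 0;0 0 0 0 0 0 0;0 0 0 0 0 0 0;0 0 0 0 0 0 0",
  force=90,
)

```text
clock: 3.12
position: [0.5795, -0.1199, 0.0841]
tool_rot: [-1.572, -0.001, 0.437]
force: [-1.7, 1.1, 6.7]
grip_width: 0.0347
```

Emit:
send_rows(
  series="0 0 0 0 -10 0 0;0 0 0 0 -20 0 0;0 0 0 0 -35 0 0;0 0 0 0 -60 0 0;0 0 0 0 -90 0 0;0 0 0 0 -120 0 0;0 0 0 0 -130 0 0;0 0 0 0 -130 0 0;0 0 0 0 -130 0 0",
)

```text
clock: 3.87
position: [0.5789, -0.1202, 0.2139]
tool_rot: [-1.572, -0.001, 0.437]
force: [0.0, 0.0, -1.8]
grip_width: 0.0349
```

```bash
python3 - <<'E'
from h import *
s=cams.grab_frame('scene')[:,:,::-1]
b=cv2.resize(s[60:260,140:340],(600,600),interpolation=2)
cv2.imwrite('pics/g2.png',b)
E
```

```text
(no output)
```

View pics/g2.png

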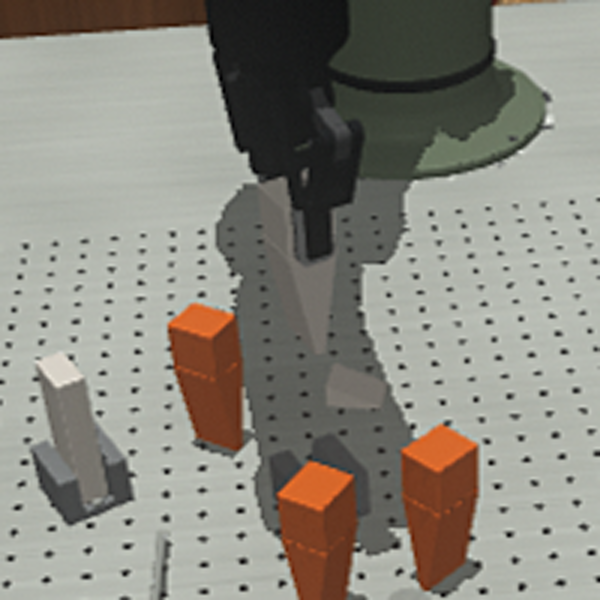

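Emit:
send_rows(
  series="0 0.724 0 118 0 280 0;0 0.724 0 118 0 280 0;0 0.724 0 118 0 280 0;0 0.724 0 118 0 280 0;0 0.724 0 118 0 280 0;0 0.724 0 118 0 280 0;0 0.724 0 118 0 280 0;0 0.724 0 118 0 280 0;0 0.724 0 118 0 280 0;0 0.724 0 118 0 280 0;0 0.724 0 118 30 280 0;0 0.724 0 118 45 280 0;0 0.724 0 118 45 280 0;0 0.724 0 118 45 280 0",
)

```text
clock: 5.08
position: [0.567, 0.1824, 0.1676]
tool_rot: [-1.572, 0.002, -0.288]
force: [-0.4, -0.4, -0.3]
grip_width: 0.035
```

```bash
python3 - <<'E'
from h import *
s=cams.grab_frame('scene')[:,:,::-1];cv2.imwrite('pics/s3.png',s)
b=cv2.resize(s[90:240,340:490],(600,600),interpolation=2)
cv2.imwrite('pics/g3.png',b)
E
```

```text
(no output)
```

View pics/g3.png

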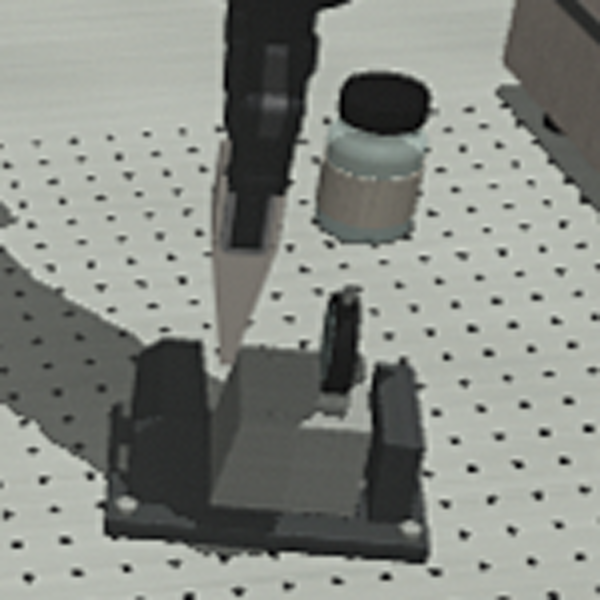

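```bash
python3 - <<'E'
from h import *
s=cv2.imread('pics/s3.png')
b=cv2.resize(s[140:200,380:425],None,fx=10,fy=10,interpolation=2).astype(float)
cv2.imwrite('pics/g4.png',np.clip((b-20)*1.6,0,255).astype(np.uint8))
a=np.radians(-16.45); ex=np.array([np.cos(a),np.sin(a),0]); ey=np.array([-np.sin(a),np.cos(a),0])
for u in (395,397.2,399.5):
    o,d=ray('scene',(u,181.5)); p=o+d*((.4923+.018-o@ex)/(d@ex)); print(u,p@ey,p[2])
E
```

```text
395 0.3337971724588872 0.08764715711152271
397.2 0.3379869256878764 0.08804832377740712
399.5 0.3423596474269172 0.08846700958180131
```

View pics/g4.png

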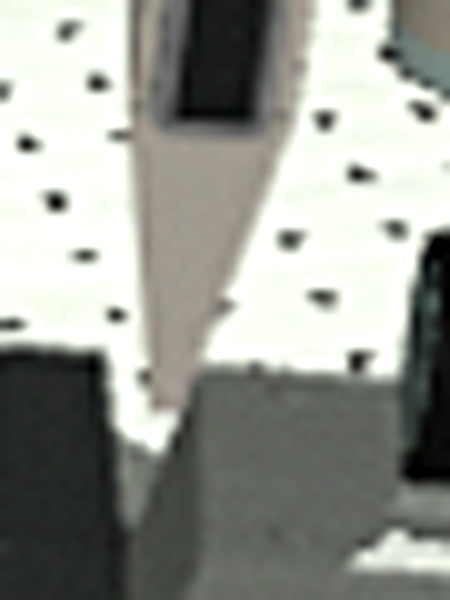

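Emit:
send_rows(
  series="0 0 0 0 10 0 0;0 0 0 0 20 0 0;0 0 0 0 30 0 0;0 0 0 0 38 0 0;0 0 0 0 42 0 0;0 0 0 0 42 0 0",
  force=110,
)

```text
clock: 5.63
position: [0.5668, 0.1835, 0.1251]
tool_rot: [-1.572, 0.001, -0.287]
force: [0.4, -0.1, -0.1]
grip_width: 0.0349
```

```bash
python3 - <<'E'
from h import *
from workcell import monitor
s=cams.grab_frame('scene')[:,:,::-1]
print({k:np.round(v,4) for k,v in monitor.observe().items() if k in('position','force','tool_rot','moment')})
b=cv2.resize(s[120:240,345:465],(600,600),interpolation=2)
cv2.imwrite('pics/g5.png',b)
E
```

```text
{'position': array([0.5671, 0.1836, 0.1258]), 'tool_rot': array([-1.5713e+00,  8.0000e-04, -2.8690e-01]), 'force': array([-1.174 ,  0.0966,  0.142 ]), 'moment': array([-0.0303, -0.0213,  0.0046])}
```

View pics/g5.png

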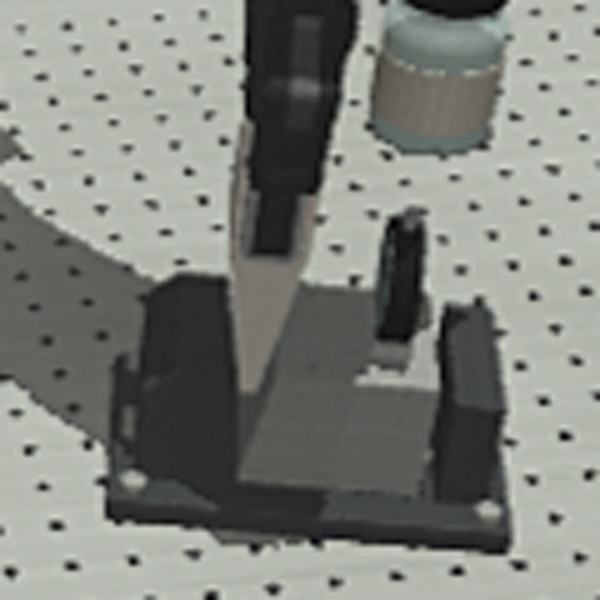

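Emit:
send_rows(
  series="0 0 0 0 3 0 0;0 0 0 0 6 0 0;0 0 0 0 8 0 0;0 0 0 0 8 0 0;0 0 0 0 8 0 0",
)

```text
clock: 6.1
position: [0.5672, 0.1835, 0.1182]
tool_rot: [-1.571, 0.0, -0.287]
force: [-1.5, -1.8, -1.1]
grip_width: 0.0346
```

Emit:
send_rows(
  series="0 0 0 0 2 0 0;0 0 0 0 4 0.3 0;0 0 0 0 6 0.7 0;0 0 0 0 6 0.7 0;0 0 0 0 6 0.7 0",
)

```text
clock: 6.52
position: [0.5675, 0.1834, 0.112]
tool_rot: [-1.572, 0.0, -0.287]
force: [-0.8, -4.9, -2.4]
grip_width: 0.0346
```

Emit:
send_rows(
  series="0 0 0 0 2 0.3 0;0 0 0 0 4 0.7 0;0 0 0 0 6 1 0;0 0 0 0 6 1 0;0 0 0 0 6 1 0",
)

```text
clock: 6.93
position: [0.5678, 0.1846, 0.106]
tool_rot: [-1.572, 0.0, -0.287]
force: [0.8, -4.3, -2.6]
grip_width: 0.0348
```

Emit:
send_rows(
  series="0 0 0 0 2 0.3 0;0 0 0 0 4 0.7 0;0 0 0 0 6 1 0;0 0 0 0 6 1 0;0 0 0 0 6 1 0",
)

```text
clock: 7.35
position: [0.5681, 0.1857, 0.1001]
tool_rot: [-1.571, 0.0, -0.287]
force: [-0.3, -5.2, -2.4]
grip_width: 0.035
```

```bash
python3 - <<'E'
from h import *
s=cams.grab_frame('scene')[:,:,::-1]
b=cv2.resize(s[120:240,345:465],(600,600),interpolation=2)
cv2.imwrite('pics/g6.png',b)
E
```

```text
(no output)
```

View pics/g6.png

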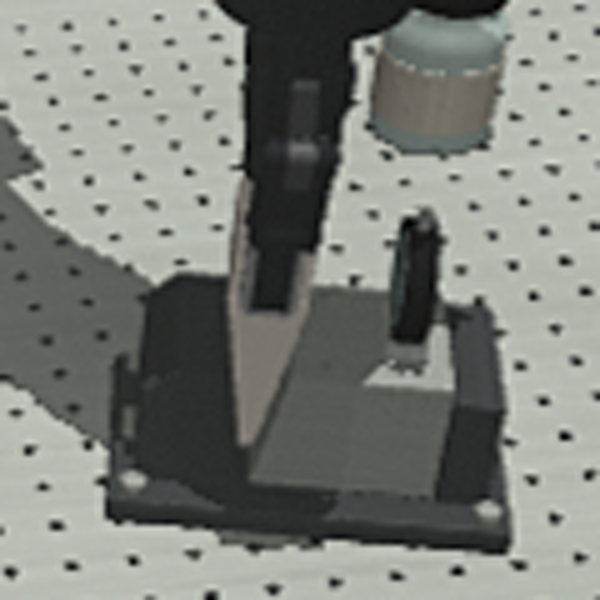

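Emit:
send_rows(
  series="0 0 0 0 1.5 0.3 0;0 0 0 0 3 0.5 0;0 0 0 0 4 0.7 0;0 0 0 0 4 0.7 0;0 0 0 0 4 0.7 0",
)

```text
clock: 7.82
position: [0.5682, 0.1859, 0.0963]
tool_rot: [-1.572, 0.0, -0.288]
force: [-0.7, -7.8, 2.5]
grip_width: 0.0351
```

Emit:
send_rows(
  series="0 0 0 0 1 0.2 0;0 0 0 0 2 0.3 0;0 0 0 0 3 0.4 0;0 0 0 0 3 0.4 0;0 0 0 0 3 0.4 0",
)

```text
clock: 8.23
position: [0.5684, 0.1856, 0.0943]
tool_rot: [-1.573, -0.001, -0.288]
force: [-6.9, -15.2, 22.9]
grip_width: 0.0351
```

Emit:
send_rows(
  series="0 0 0 0 0 -0.4 0;0 0 0 0 0.5 -0.6 0;0 0 0 0 1 -0.6 0;0 0 0 0 1.5 -0.6 0;0 0 0 0 1.5 -0.6 0",
)

```text
clock: 8.65
position: [0.5685, 0.1855, 0.094]
tool_rot: [-1.572, -0.001, -0.287]
force: [-13.4, -16.1, 42.1]
grip_width: 0.0345
```

```bash
python3 - <<'E'
from h import *
s=cams.grab_frame('scene')[:,:,::-1]
b=cv2.resize(s[120:240,345:465],(600,600),interpolation=2)
cv2.imwrite('pics/g7.png',b)
E
```

```text
(no output)
```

View pics/g7.png

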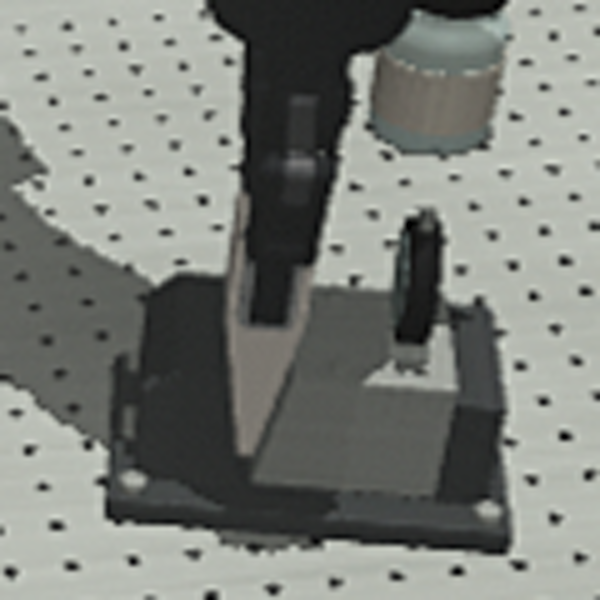

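Emit:
send_rows(
  series="0 0 0 0 -2 0 0.7;0 0 0 0 -2 0 0.7;0 0 0 0 -2 0 0.7;0 0 0 0 -2 0 0.7;0 0 0 0 -2 0 0.7;0 0 0 0 -20 0 0.7;0 0 0 0 -50 0 0.7;0 0 0 0 -90 0 0.7;0 0 0 0 -130 0 0.7;0 0 0 0 -130 0 0.7",
  force=110,
)

```text
clock: 9.53
position: [0.5707, 0.1881, 0.2289]
tool_rot: [-1.565, -0.007, -0.287]
force: [0.0, 0.2, 0.3]
grip_width: 0.06
```

```bash
python3 - <<'E'
from h import *
s=cams.grab_frame('scene')[:,:,::-1];cv2.imwrite('pics/s8.png',s)
b=cv2.resize(s[120:240,345:465],(600,600),interpolation=2)
cv2.imwrite('pics/g8.png',b)
E
```

View pics/g8.png

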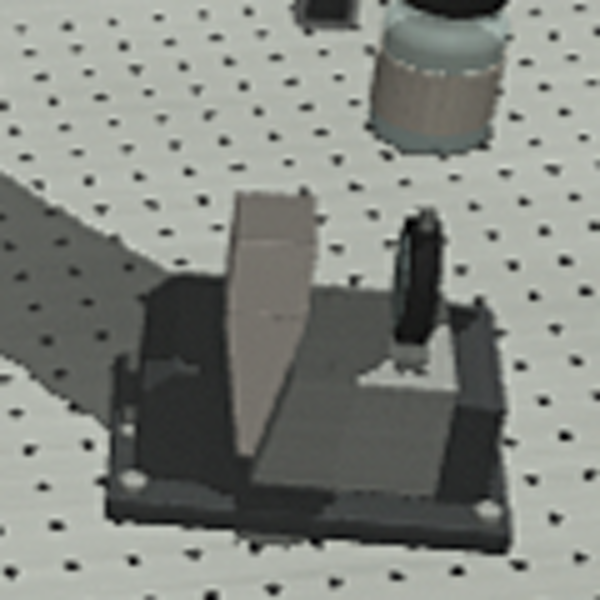

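```bash
python3 - <<'E'
from h import *
a=np.radians(-16.45); ex=np.array([np.cos(a),np.sin(a),0]); ey=np.array([-np.sin(a),np.cos(a),0])
f=lambda x,y:((x+.5)/5-.5+345,(y+.5)/5-.5+120)
for n,p,xp in (('topL',(233,238),.5103),('topR',(316,240),.5103),('kneeL',(226,314),.5103),('kneeR',(307,317),.5103),('toeL',(236,457),.5103),('toeR',(254,459),.5103)):
    o,d=ray('scene',f(*p)); q=o+d*((xp-o@ex)/(d@ex)); print(n,'y',q@ey,'z',q[2])
for n,p in (('carnear',(311,383)),('carstopnear',(458,391)),('stopnear',(456,405)),('stoptopinner',(457,310))):
    q=onz('scene',f(*p),.067); print(n,q@ex,q@ey)
s=cv2.imread('pics/s8.png').astype(float)
b=cv2.resize(s[170:230,415:455],None,fx=10,fy=10,interpolation=2)
cv2.imwrite('pics/g9.png',np.clip((b-25)*2.5,0,255).astype(np.uint8))
E
```

```text
topL y 0.3228146724994387 z 0.12026860911213744
topR y 0.3538319204217419 z 0.12211446645345347
kneeL y 0.32410279098883704 z 0.0845501336123009
kneeR y 0.3551374518972534 z 0.08609478618968647
toeL y 0.3359629936816698 z 0.013634959268229774
toeR y 0.34325919952519673 z 0.01338773268441773
carnear 0.5274562141077681 0.3587702474231511
carstopnear 0.5249698438401956 0.4147927536707193
stopnear 0.534115879638936 0.41343125793547547
stoptopinner 0.47008616104024825 0.4180667338401699
```

View pics/g9.png

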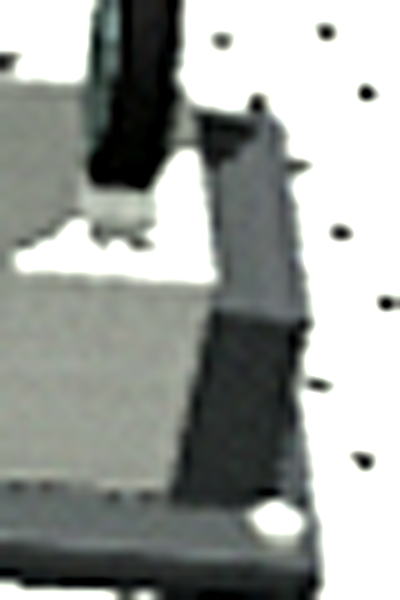

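Emit:
send_rows(
  series="0 0 0 -1 0 -1 0;0 0 0 -1 0 -1 0;0 0 0 -1 0 -1 0;0 0 0 -1 0 -1 0;0 0 0 -1 0 -1 0;0 0 0 -1 0 -1 0;0 0 0 -1 0 -1 0;0 0 0 -1 30 -1 0;0 0 0 -1 60 -1 0;0 0 0 -1 80 -1 0;0 0 0 -1 80 -1 0;0 0 0 -1 80 -1 0",
  force=40,
)

```text
clock: 10.58
position: [0.5667, 0.186, 0.1416]
tool_rot: [-1.572, 0.001, -0.287]
force: [0.7, 0.5, 0.5]
grip_width: 0.0002
```

Emit:
send_rows(
  series="0 0 0 1 4 0 0;0 0 0 1 7 0 0;0 0 0 1 9 0 0;0 0 0 1 10 0 0;0 0 0 1 10 0 0",
)

```text
clock: 11.0
position: [0.568, 0.1857, 0.132]
tool_rot: [-1.571, -0.0, -0.287]
force: [0.2, 0.1, 0.4]
grip_width: -0.0001
```

Emit:
send_rows(
  series="0 0 0 0 1 0 0;0 0 0 0 2 0 0;0 0 0 0 2.5 0 0;0 0 0 0 2.5 0 0;0 0 0 0 2.5 0 0",
)

```text
clock: 11.42
position: [0.5684, 0.1858, 0.1314]
tool_rot: [-1.57, -0.002, -0.287]
force: [-10.2, -4.0, 30.3]
grip_width: 0.0001
```

Emit:
send_rows(
  series="0 0 0 0 1 0 0;0 0 0 0 1.5 0 0;0 0 0 0 1.5 0 0;0 0 0 0 1.5 0 0",
)

```text
clock: 11.75
position: [0.5687, 0.1858, 0.1312]
tool_rot: [-1.57, -0.003, -0.287]
force: [-16.5, -8.2, 52.1]
grip_width: -0.0003
```

Emit:
send_rows(
  series="0 0 0 0 -4 0 0;0 0 0 0 -10 0 0;0 0 0 0 -30 0 0;0 0 0 0 -65 0 0;0 0 0 0 -100 0 0;0 0 0 0 -140 0 0;0 0 0 0 -140 0 0;0 0 -0 0 -140 0 0;0 0 0 0 -140 -150 0;0 0 0 0 -140 -150 0;0 0 0 0 -140 -150 0;0 0 0 0 -140 -150 0;0 0 0 0 -140 -150 0;0 0 0 0 -140 -150 0",
)

```text
clock: 12.92
position: [0.525, 0.0404, 0.2673]
tool_rot: [-1.571, 0.001, -0.29]
force: [0.9, 0.5, 0.5]
grip_width: 0.0003
```

```bash
python3 - <<'E'
from h import *
s=cams.grab_frame('scene')[:,:,::-1];t=cams.grab_frame('top')[:,:,::-1]
b=cv2.resize(s[120:240,345:465],(400,400),interpolation=2)
c=cv2.resize(t[155:255,105:205],(400,400),interpolation=2)
cv2.imwrite('pics/g10.png',np.hstack([b,c])); cv2.imwrite('pics/s10.png',s)
E
```

```text
(no output)
```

View pics/g10.png

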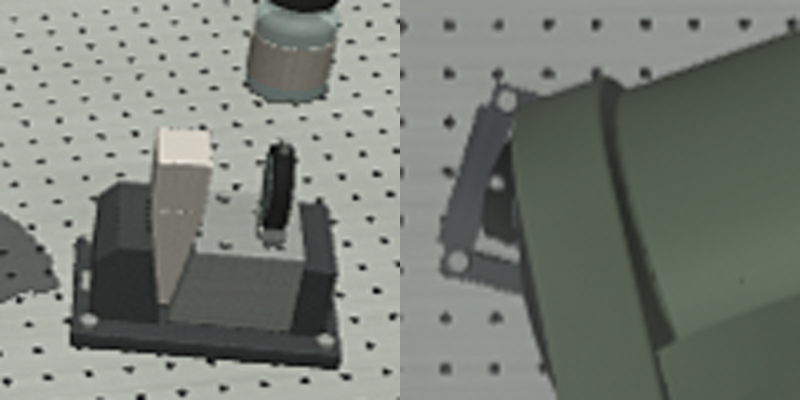

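View pics/s10.png

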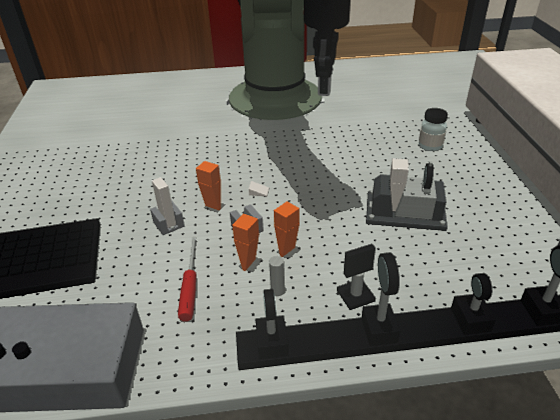

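The wedge stands upright in the gap at scene px (399,185). The carrier is flush with the stop at about (436,195), the bar is untouched at (163,200), and the gripper is clear.

```bash
python3 -c "
from workcell import bot,monitor
print(monitor.observe()['force'],bot.job_done())"
```

```text
the job is handed in; nothing more can be done
[0.41478687 0.06498392 0.42926061] None
```

The wedge is driven home in the cradle gap with the carrier against its end stop. I handed the job in after about 13 s of robot time; it gives no verdict.

**What I did:** I gripped the white tapered wedge across its end faces, lifted it out of its holder and lowered it thin end down into the gap. I drove it down along the cheek's slope until it stopped dead at about 42 N. Then I let go and pressed on its top with closed fingers at 30 and 52 N.

**Last checks:**
- **Depth:** the press met the wedge top at about 120 mm above the table, so the toe is about 15 mm up, which is the fully home height. It moved only 0.2 mm between the two presses.
- **Carrier:** it looks flush with the end stop in the scene camera. I did not measure the remaining gap to the millimetre, and the arm hid that part of the top view at the end.
- **Surroundings:** the bar and the orange look-alikes stand where they were, and the gripper is clear of everything.

**Disagreements:** before the wedge went in, the two views gave carrier play between about 6.5 and 8.5 mm. The camera estimate of the wedge-top height ranged from 120 to 122 mm; the touch reading settled it at 120 mm. Pushing on the wedge also showed a sideways force of up to 18 N at the wrist.

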